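# Trap the air, press the syringe to the ring and hold it for the class

## Task

Get the air-pressure apparatus ready for the class to read its gauge: first shut the red-handled valve fully, handle square across the brass tube, so that the air is trapped, and only then press the wooden pad of the upright syringe straight down until the lower edge of its black rubber seal is level with the orange ring. The air pushes back like a spring, so finish while still holding the pad down steadily at that level, never letting go. Leave the tumbler, jug, beaker and loose syringe where they are.

Things in the scene. Friction and masses are not known exactly. Their poses are not given: they have to be found in the camera images.
- apparatus: Air-pressure apparatus, fixed to the table: beech board 130 x 400 x 18 mm; origin at the centre of its underside on the table; z up; its y axis runs along the board and its horizontal brass tube (13 mm thick, axis 36 mm above the table). In this frame (mm): upright syringe axis at (0, -50), valve stem axis at (0, 120), dial gauge (63 mm, 135 mm high at most) at (0, -150), white backing plate of the syringe at x -31 to -41, 182 mm high. All positions and yaw vary.
- valve_axis (a point): Point on the vertical stem axis of the ball valve at the middle height of its handle, 69 mm above the table (fixed to the apparatus; its axes are parallel to those of the apparatus).
- valve_handle (a point): Point on the red valve handle to grip or push, 45 mm out from the stem axis and at the handle's middle height (69 mm above the table). The handle is a level bar, 64 mm long from the stem axis, 10 mm wide and 10 mm thick; its y axis points outwards along the handle. The open tube end under it (top 43 mm above the table) ends 25 mm out from the stem axis; below the rest is free down to the board.
- valve (a joint): Angle of the valve handle (rad). 0: open, handle in line with the tube and pointing along the apparatus' +y, away from the syringe. It shuts clockwise seen from above, against a stop at 1.571: shut, handle square across the tube and pointing along the apparatus' +x. Stiff (about 0.08 N m), stays where it is left; starts open or partly open.
- plunger: Moving part of the upright 60 ml syringe: black seal, ribbed white rod, thumb disc and, on top, a round wooden press pad 50 mm across and 12 mm thick. Origin at the centre of the seal's lower edge. It slides straight down, 55 mm at most, and returns up by itself: about 2.4 N to start plus 0.6 N per mm pressed, so 7 to 22 N at the ring; friction about 1 N.
- pad_top (a point): Centre of the upper face of the wooden press pad, the place to press; 310 mm above the table at rest; moves with the plunger.
- seal_edge (a point): Centre of the lower edge of the black rubber seal of the plunger (27 mm across, 14 mm tall) seen in the clear barrel (30 mm across, barrel floor 60 mm and top flange 185 mm above the table); 167 mm above the table at rest; moves with the plunger, always 143 mm below the pad's top.
- ring_mid (a point): Centre of the orange rubber ring round the barrel (40 mm across, 8 mm tall) at half its height: the level wanted for the seal's lower edge. It stays put and lies 8 to 32 mm below the seal edge's place at rest, differently each time; axes as the apparatus.
- tumbler: Red plastic tumbler, 90 mm across, 110 mm tall, origin under its centre. Not to be moved.
- jug: Blue clear measuring jug with handle, about 100 mm across, 95 mm tall, on the checked tray; origin under its centre. Not to be moved.
- beaker: Clear beaker, 84 mm across, 100 mm tall, on the checked tray; origin under its centre. Not to be moved.
- loose_syringe: Loose clear syringe lying on the table, 120 mm long, 25 mm high; origin under the flange end of its barrel, x towards the nozzle. Not to be moved.

How it is judged:
On the way:
1. the valve is shut while the plunger is still up (value of joint valve above 1.4 rad and height (world z) of pad_top above 0.305 m), for 0.2 s.
At the end, for the whole second after the job is handed in: The valve stands within 10 degrees of square across the tube (over 1.40 rad); the robot itself still presses the pad (over 4 N) and holds the seal's lower edge within 4 mm of the middle of the orange ring, steady (under 4 mm/s), through the last second (value of joint valve above 1.4 rad and z of seal_edge in the frame of ring_mid between -0.004 and 0.004 m and linear speed of plunger below 0.004 m/s and (contact force between plunger and the fingers above 4 N or contact force between plunger and the arm above 4 N)); the arm keeps its last pose, push and grip.
It fails at once if the plunger is pressed in while the valve is still open, losing the air (height (world z) of pad_top below 0.303 m and value of joint valve below 1.3 rad).
It fails at once if the tumbler, jug, beaker or loose syringe is moved by more than 30 mm (distance of any of tumbler, jug, beaker, loose_syringe from where it was at the start of the episode above 0.03 m).
It also fails if it takes over 45 s, if anything falls off the work surface, if the arm or the gripper's body presses on something with over 40 N, if the wrist force passes 120 N, or if a joint passes its speed limit or range.

## Robot

A 6-joint arm with a two-finger parallel gripper is mounted at the origin on the work surface. World frame = base frame: x ahead of the robot, y to its left, z up, the work surface at z = 0. Lengths are in m, angles in rad, forces in N, time in s.
With the tool pointing down it reaches from about 0.275 to 0.85 m from the base axis. Payload 19 kg.
Tool frame: the origin (TCP) lies on the mounting face of the last link; the fingertips stand 173 mm ahead of it and the grasp point (between the pads) lies 155 mm ahead of it (ctrl.tips_ahead is the distance from the TCP to the fingertips, in m); z points along the fingers, y is the line along which they close (so a half turn about z gives the same grasp; the last joint's range is limited). The gripper opens to 85 mm and grips with 20 to 120 N. Pads are 22 mm wide; open, the fingers measure 114 mm over their backs; the gripper's body (76 mm by 85 mm) begins 54 mm behind the grasp point. The pads swing forward as they close: fully open they stand 13 mm farther back than shut.
Start: joints at [1.022, 0.15, 1.437, -0, 1.554, -0.134], TCP at [0.232, 0.526, 0.405] pointing down, gripper open.
Joint ranges: [-2.8, 2.8], [-0.68, 2.1], [0.12, 2.68], [-1.39, 4.53], [0.16, 2.79], [-2.81, 2.81]. Speed limits (rad/s): [1.89, 1.89, 2.22, 3.01, 3.01, 3.01].

## Interface

Orientations are given as a unit quaternion [x, y, z, w].
In Python, from station import ctrl gives the robot as it stands.
- The arm moves only by the tool move_arm, never from a script. Its arguments are lists of equal length, an entry for each row: "travel": the shift along the tool's x, y, z in m, a list of three; "twist": the turn about the tool's z in rad; "fingers": the closure, from 0 (fully open) to 1 (shut). In form: {"travel": [[dx, dy, dz], ...], "twist": [twist, ...], "fingers": [fingers, ...]}. A call has 1 to 12 rows; each row shifts and turns the commanded pose from where the row before left it, along the tool's axes as they then stand; what a row does not reach is not made up. A row lasts 1/12 s, in which the tool goes at most 41.7 mm and 7.16 degrees, less where a joint would pass 70% of its speed; a pose out of reach is approached as far as the arm can. A call with a gripper value outside its range is refused whole. The fingers move at their own pace and stop on an object; "newtons" is the grip in N (left out, the last holds). Time passes only in rows, so rows that do not move let the fingers close. It gives the time, the measured TCP pose, the force, the opening and the grip force at its end, in the units of the state.
- ctrl.read_state(): the state, without advancing time (a new reading comes with each control period).
- ctrl.grab_frame(name): name is "scene" or "side" or "wrist"; returns the picture (384x512x3 uint8, red, green, blue); there is no depth.
- ctrl.calibration(name): a dict with "vertical_fov" (degrees; the focal length in pixels is half the picture's height over the tangent of half this angle, whatever the lens; pixels are square), "cx", "cy" (the principal point, pixels), "dist" ([k1, k2, p1, p2, k3] as OpenCV has them; the pictures are not rectified), "cam_to_world" (4x4, takes a point from camera to world coordinates). Camera axes: x right, y up, looking along -z (the intrinsics and any distortion apply to the point x, -y, -z); pixel columns grow to the right and rows downward; lengths in m; the calibration is good to about 2 mm. A picture is of the moment at which its call begins: read the wrist's pose just before it. calibration takes no time and is no camera call; for the wrist camera it gives the pose at the moment of the call.
- ctrl.hand_in(): hands the job in; it is judged then, once.
Trained networks look in the newest picture that a camera, given by its name, has taken for a name from the list of things; names that differ only in an ending like _2 or _b are one class to them, and where a whole thing is asked for, a point or a joint stands for the part that bears it (a point fixed in the world has none). Each returns a list of dicts, best first, with "score" (0 to 1); they miss things now and then, are a little off and sometimes report something else, mostly with a low value. They report only what shows in the picture. A call takes as long as a camera call.
- ctrl.look_for(camera, thing): "location" ([x, y, z] in m, in world coordinates, good to about 4 mm: the middle of the surface that is visible of it).
The state is a dict: "time_s": time; "joint_positions": joint angles; "dq": joint speeds; "joint_torque": joint torques, N m; "position": TCP position; "tool_rot": TCP orientation; "contact_force": force on the tool from outside, world axes, zero at the start; "wrist_torque": the same for the moment, N m; "opening": finger opening in m; "grasp_force": force on a finger pad.
Only numpy, scipy, OpenCV 4.12 (cv2) and the standard library are available. Lean on these libraries where they do the work, as an engineer would, in place of code of your own. Each camera call takes 0.05 s, during which the arm holds its last target. There are 200 camera calls.

## Working session

There is one attempt and no reset: what is moved stays moved. The work goes in short steps, Python scripts to look and compute and a tool call to move; the robot and the scene stay as the last step left them, time stands still between calls to the robot, and variables do not carry over. Pictures are saved under pics/ and viewed, at most 10 in all, crops included, and the job is handed in when it is done.

Besides the shell and the picture viewer there is one more tool, called after ">>>" as a command line: name --pt "numbers of a row" for each row, then --argument value for the rest. move_arm: Moves the arm, as the interface text tells. Its arguments: {"type":"object","properties":{"travel":{"type":"array"},"twist":{"type":"array"},"fingers":{"type":"array"},"newtons":{"type":"number"}},"required":["travel","twist","fingers"]}

```bash
mkdir -p pics
cat > h.py <<'E'
from station import ctrl
import numpy as np, cv2
def save(cam,fn):
    im=ctrl.grab_frame(cam); cv2.imwrite('pics/'+fn,im[:,:,::-1]); return im
def K(c):
    f=192/np.tan(np.radians(c['vertical_fov'])/2); return np.array([[f,0,c['cx']],[0,f,c['cy']],[0,0,1.]])
def proj(cam,p):
    c=ctrl.calibration(cam); T=np.linalg.inv(np.array(c['cam_to_world']))
    q=(T[:3,:3]@np.atleast_2d(p).T).T+T[:3,3]; q=q*[1,-1,-1]
    return cv2.projectPoints(q,np.zeros(3),np.zeros(3),K(c),np.array(c['dist']))[0][:,0]
def ray(cam,uv):
    c=ctrl.calibration(cam); T=np.array(c['cam_to_world'])
    n=cv2.undistortPoints(np.array([[uv]],float),K(c),np.array(c['dist']))[0,0]
    return T[:3,3],T[:3,:3]@np.array([n[0],-n[1],-1])
def atz(cam,uv,z):
    o,d=ray(cam,uv); return o+d*(z-o[2])/d[2]
E
python3 - <<'E'
from h import *
a=save('scene','a.png'); b=save('side','b.png')
cv2.imwrite('pics/ab.png',np.vstack([a,b])[:,:,::-1][:,:])
for cam in('scene','side'):
  print(cam,np.round(ctrl.calibration(cam)['cam_to_world'],2)[:3,3])
  for t in('apparatus','valve_axis','valve_handle','pad_top','seal_edge','ring_mid','tumbler','jug','beaker','loose_syringe'):
    print(t,[(round(r['score'],2),np.round(r['location'],3).tolist()) for r in ctrl.look_for(cam,t)][:2])
s=ctrl.read_state();print(s)
E
```

```text
scene [1.36 0.31 1.39]
apparatus [(0.74, [0.581, 0.081, 0.02]), (0.48, [0.546, -0.425, 0.062])]
valve_axis [(0.74, [0.579, 0.077, 0.024]), (0.38, [0.596, 0.067, 0.141])]
valve_handle [(0.52, [0.514, 0.244, 0.073])]
pad_top [(0.86, [0.588, 0.066, 0.312])]
seal_edge [(0.83, [0.585, 0.057, 0.31])]
ring_mid []
tumbler [(0.6, [0.369, 0.391, 0.071])]
jug [(0.92, [0.546, -0.426, 0.064]), (0.29, [0.581, 0.079, 0.021])]
beaker [(0.6, [0.415, -0.455, 0.073])]
loose_syringe [(0.84, [0.727, 0.083, 0.019])]
side [ 0.44 -0.92  1.29]
apparatus [(0.66, [0.567, 0.045, 0.021])]
valve_axis [(0.61, [0.568, 0.044, 0.019])]
valve_handle []
pad_top [(0.68, [0.584, 0.056, 0.304])]
seal_edge []
ring_mid []
tumbler [(0.65, [0.381, 0.365, 0.075])]
jug [(0.91, [0.563, -0.398, 0.054]), (0.56, [0.384, 0.367, 0.075])]
beaker [(0.81, [0.412, -0.447, 0.055])]
loose_syringe [(0.61, [0.721, 0.078, 0.021])]
{'time_s': 1.1, 'joint_positions': array([ 1.02201367e+00,  1.50542135e-01,  1.43740214e+00, -1.31062405e-05,
        1.55383826e+00, -1.33995496e-01]), 'dq': array([ 0.00118939,  0.00011259, -0.00053934,  0.00104701,  0.00033101,
       -0.00041236]), 'joint_torque': array([-3.18824328e-03, -7.12776732e+01, -5.71056139e+01, -5.54171329e-04,
        1.40620123e-03,  8.87548663e-05]), 'position': array([0.23173554, 0.52622657, 0.40464149]), 'tool_rot': array([ 2.05909928e-01,  9.78570944e-01, -9.16566285e-05, -2.56122024e-05]), 'contact_force': array([-0.34703031, -0.31456367, -0.08501042]), 'wrist_torque': array([ 0.00961053, -0.07437971, -0.0205221 ]), 'grasp_force': 0.0, 'opening': 0.08554062462306279}
```

View pics/a.png

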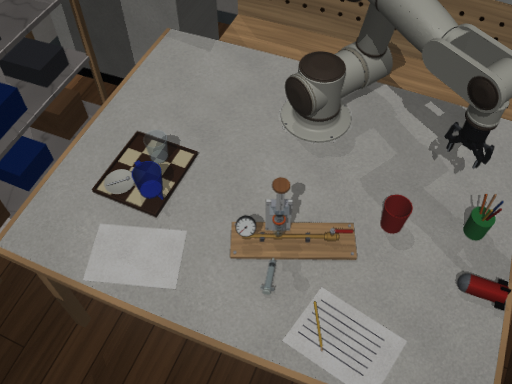

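View pics/b.png

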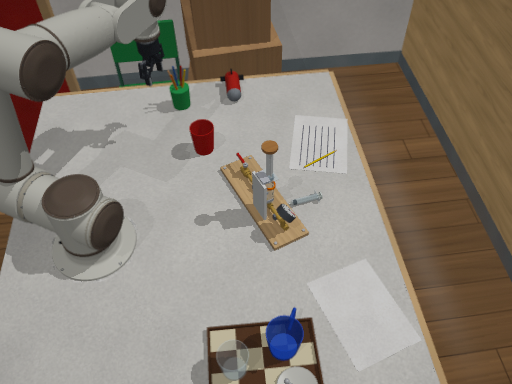

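The scene picture shows the board at about (230–356, 222–260), with the gauge at (245,227), the pad at (281,186) and the red handle at (343,231). The side picture shows the pad at (270,147) and the handle at (240,158). I'll enlarge both.

Run:
```python
from h import *
a=cv2.imread('pics/a.png')[170:270,220:370]; b=cv2.imread('pics/b.png')[135:250,210:330]
a=cv2.resize(a,None,fx=5,fy=5,interpolation=cv2.INTER_CUBIC)
b=cv2.resize(b,None,fx=5,fy=5,interpolation=cv2.INTER_CUBIC)
cv2.imwrite('pics/a2.png',a); cv2.imwrite('pics/b2.png',b)
```

```text
(no output)
```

View pics/a2.png

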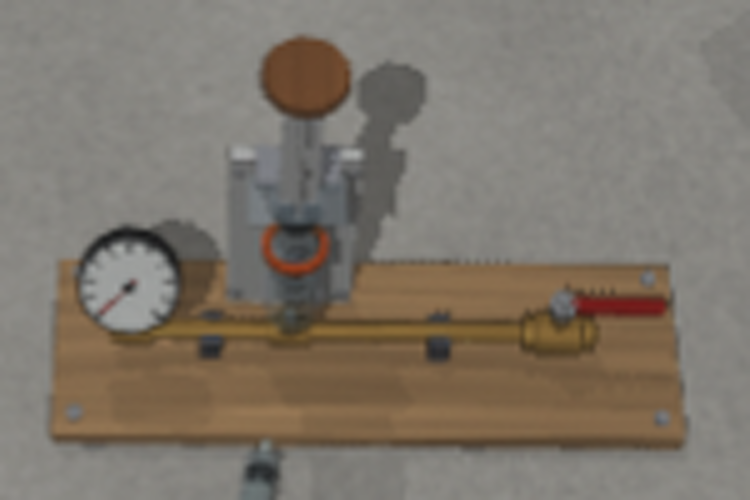

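View pics/b2.png

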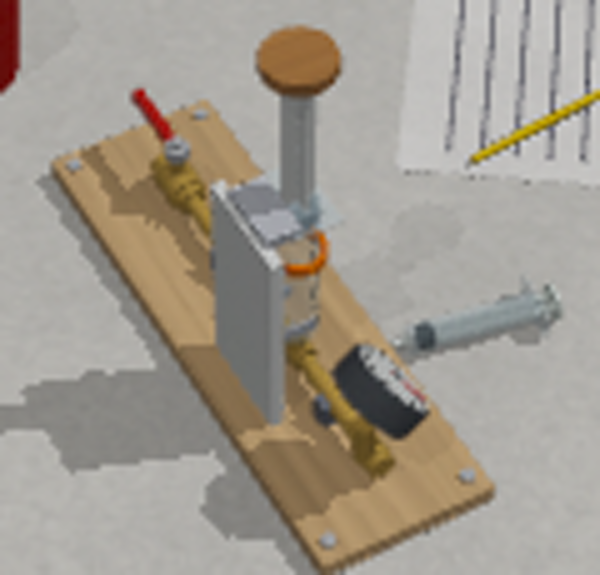

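```bash
cat > fit.py <<'E'
from h import *
from scipy.optimize import least_squares
A=lambda u,v:np.array([220+(u+.5)/5-.5,170+(v+.5)/5-.5]); B=lambda u,v:np.array([210+(u+.5)/5-.5,135+(v+.5)/5-.5])
def W(p,q):
    x,y,t=p[:3]; q=np.array(q,float); c,s=np.cos(t),np.sin(t)
    return [x+c*q[0]-s*q[1],y+s*q[0]+c*q[1],q[2]]
# board corners, pad
obs=[('scene',A(60,262),(-.065,-.2,.018)),('scene',A(668,264),(-.065,.2,.018)),('scene',A(686,441),(.065,.2,.018)),('scene',A(52,435),(.065,-.2,.018)),
('side',B(52,165),(-.065,.2,.018)),('side',B(205,100),(.065,.2,.018)),('side',B(493,490),(.065,-.2,.018)),('side',B(328,568),(-.065,-.2,.018)),
('scene',A(306,74),(0,-.05,.310)),('side',B(299,57),(0,-.05,.310)),
('scene',A(564,303),(0,.12,.076)),('side',B(178,150),(0,.12,.076))]
def model(p): return [proj(c,W(p,q))[0]-uv for c,uv,q in obs]
r=least_squares(lambda p:np.ravel(model(p)),[.58,.08,0.],loss='soft_l1')
p=r.x
E
python3 - <<'E'
from fit import *
print(p,np.degrees(p[2])); print(np.round(model(p),1).tolist())
for c,uv in(('scene',A(664,306)),('side',B(138,95))):
  w=atz(c,uv,.070); s=np.array(W(p,(0,.12,.07))); d=w-s; a=np.arctan2(d[1],d[0])
  print('tip',w,np.linalg.norm(d),'valve',np.pi/2+p[2]-a)
for h in np.arange(.13,.162,.004): print(round(h,3),((proj('scene',W(p,(0,-.05,h)))[0]-[220,170]+.5)*5-.5).round(1),((proj('side',W(p,(0,-.05,h)))[0]-[210,135]+.5)*5-.5).round(1))
for n,q in dict(pad=(0,-.05,.31),axis=(0,.12,.069),open=(0,.165,.069),shut=(.045,.12,.069)).items(): print(n,np.round(W(p,q),4))
E
```

```text
[0.56634111 0.10853717 0.37393475] 21.424883120391332
[[-0.9, -0.5], [-0.5, 0.2], [-0.1, -0.2], [-1.0, 0.0], [-0.8, -1.0], [0.2, -0.6], [0.7, -1.2], [-1.0, -0.4], [-0.4, 0.0], [-0.0, -0.5], [-0.3, -0.1], [-0.4, -1.3]]
tip [0.49751377 0.27971673 0.07      ] 0.06451036469259608 valve -0.023913561665230176
tip [0.50119673 0.27662076 0.07      ] 0.06026930045020082 valve 0.012527956373372895
0.13 [292.2 253.1] [296.8 255.2]
0.134 [292.5 249.5] [296.8 251.1]
0.138 [292.7 245.9] [296.8 247.1]
0.142 [292.9 242.3] [296.9 242.9]
0.146 [293.2 238.7] [296.9 238.8]
0.15 [293.4 235. ] [297.  234.7]
0.154 [293.7 231.3] [297.  230.5]
0.158 [293.9 227.6] [297.1 226.4]
pad [0.5846 0.062  0.31  ]
axis [0.5225 0.2202 0.069 ]
open [0.5061 0.2621 0.069 ]
shut [0.5644 0.2367 0.069 ]
```

>>> move_arm --pt "0 0 0" --pt "0 0 0" --pt "0 0 0" --pt "0 0 0" --pt "0 0 0" --pt "0 0 0" --pt "0 0 0" --twist '[0.112, 0.112, 0.112, 0.112, 0.112, 0.111, 0.111]' --fingers '[1, 1, 1, 1, 1, 1, 1]'

```text
time_s: 1.68
position: [0.2317, 0.5262, 0.4047]
tool_rot: [0.566, 0.825, -0.0, -0.0]
contact_force: [-0.2, 0.1, -0.7]
opening: 0.0007
grasp_force: 0.0
```

```bash
cat > plan.py <<'E'
from fit import *
from scipy.spatial.transform import Rotation as R
def rel(wpts):
    s=ctrl.read_state(); M=R.from_quat(s['tool_rot']).as_matrix()
    P=np.vstack([s['position'],wpts]); return np.round(np.diff(P,axis=0)@M,4).tolist(), s
E
python3 - <<'E'
from plan import *
pts=[W(p,(-.045,.12+.045,.405)),W(p,(-.045,.165,.227))]
for th in np.radians([0,10,20,30,40,50,60,70,80,88,91]):
  u=np.array([np.sin(th),np.cos(th)]);n=np.array([-np.cos(th),np.sin(th)])
  c=.042*u+n*(.005+.015*abs(np.cos(th))+.011*np.sin(th)); pts.append(W(p,(c[0],.12+c[1],.227)))
r,s=rel(pts); M=R.from_quat(s['tool_rot']).as_matrix()
print(s['time_s'],s['position'],s['opening'],ctrl.tips_ahead,'yawerr',np.degrees(np.arctan2(M[1,1],M[0,1])-p[2]))
for x in r: print(x)
c=np.array(ctrl.calibration('wrist')['cam_to_world']); print(np.round(M.T@c[:3,:3],2),M.T@(c[:3,3]-s['position']),ctrl.calibration('wrist')['vertical_fov'])
E
```

```text
1.6833 [0.231723   0.52622525 0.40466234] 0.0006640895333729921 0.1734 yawerr -0.31159613791345026
[-0.3454, 0.1158, -0.0003]
[0.0, 0.0, 0.178]
[-0.0029, 0.025, -0.0]
[0.0032, 0.0059, -0.0]
[0.0022, 0.0069, -0.0]
[0.0009, 0.0078, -0.0]
[-0.0008, 0.0083, -0.0]
[-0.0026, 0.0084, -0.0]
[-0.0045, 0.008, -0.0]
[-0.0064, 0.0071, -0.0]
[-0.0081, 0.0057, -0.0]
[-0.0075, 0.0033, -0.0]
[-0.0024, 0.0009, -0.0]
[[-0.    0.94  0.33]
 [ 1.    0.   -0.  ]
 [-0.    0.33 -0.94]] [ 0.08454302 -0.00061246  0.03040961] 67.18051264599103
```

>>> move_arm --pt "-0.0288 0.0097 0" --pt "-0.0288 0.0097 0" --pt "-0.0288 0.0097 0" --pt "-0.0288 0.0097 0" --pt "-0.0288 0.0097 0" --pt "-0.0288 0.0096 0" --pt "-0.0288 0.0096 0" --pt "-0.0288 0.0096 0" --pt "-0.0288 0.0096 0" --pt "-0.0288 0.0096 0" --pt "-0.0288 0.0096 0" --pt "-0.0286 0.0096 0" --twist '[0, 0, 0, 0, 0, 0, 0, 0, 0, 0, 0, 0]' --fingers '[1, 1, 1, 1, 1, 1, 1, 1, 1, 1, 1, 1]'

```text
time_s: 2.68
position: [0.4663, 0.2456, 0.4048]
tool_rot: [0.563, 0.826, 0.0, 0.0]
contact_force: [-0.1, 0.4, 0.2]
opening: -0.0001
grasp_force: 0.0
```

Run:
```python
from plan import *
im=save('wrist','w1.png')
print(rel([W(p,(-.045,.165,.405))])[0]); print(ctrl.read_state()['position'])
for q in [(0,.12,.076),(0,.184,.074),(0,-.05,.31),(0,-.05,.135)]: print(proj('wrist',W(p,q)))
```

```text
[[0.0046, -0.0033, -0.0005]]
[0.46896122 0.24263316 0.40455914]
[[294.66800836 209.74703227]]
[[296.90713754 152.72915838]]
[[323.31137167 592.81302298]]
[[294.15064698 366.91841328]]
```

View pics/w1.png

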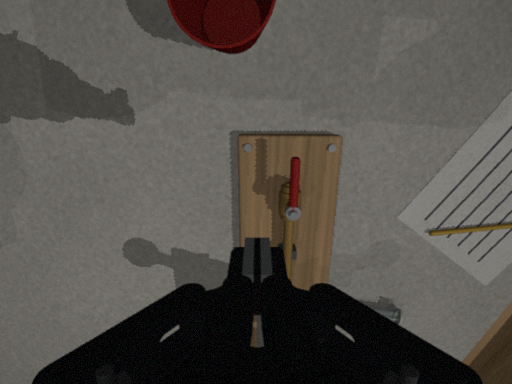

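The wrist picture shows the stem at (293,213) and the handle tip at (296,158). The handle is in line with the tube, as the fit says. I'll descend beside it.

>>> move_arm --pt "0 0 0.03" --pt "0 0 0.03" --pt "0 0 0.03" --pt "0 0 0.03" --pt "0 0 0.03" --pt "0 0 0.028" --pt "0 0 0" --pt "0 0 0" --twist '[0, 0, 0, 0, 0, 0, 0, 0]' --fingers '[1, 1, 1, 1, 1, 1, 1, 1]'

```text
time_s: 3.4
position: [0.4655, 0.2469, 0.2264]
tool_rot: [0.563, 0.826, -0.001, -0.001]
contact_force: [0.1, -0.2, 0.7]
opening: -0.0
grasp_force: 0.0
```

Run:
```python
from plan import *
pts=[]
for th in np.radians([0,10,20,30,40,50,60,70,80,88,92]):
  u=np.array([np.sin(th),np.cos(th)]);n=np.array([-np.cos(th),np.sin(th)])
  c=.042*u+n*(.005+.015*abs(np.cos(th))+.011*np.sin(th)); pts.append(W(p,(c[0],.12+c[1],.227)))
r,s=rel(pts); print(s['position'],s['contact_force'])
for x in r: print(x)
```

```text
[0.46551068 0.24694351 0.22642625] [ 0.14409746 -0.21424173  0.69373289]
[-0.0037, 0.0233, -0.0006]
[0.0031, 0.0059, -0.0]
[0.0022, 0.0069, -0.0]
[0.0008, 0.0078, -0.0]
[-0.0008, 0.0083, -0.0]
[-0.0027, 0.0084, -0.0]
[-0.0046, 0.008, -0.0]
[-0.0065, 0.0071, -0.0]
[-0.0081, 0.0057, -0.0]
[-0.0075, 0.0032, -0.0]
[-0.0029, 0.0012, -0.0]
```

>>> move_arm --pt "-0.0037 0.0233 0" --pt "0.0031 0.0059 0" --pt "0.0022 0.0069 0" --pt "0.0008 0.0078 0" --pt "-0.0008 0.0083 0" --pt "-0.0027 0.0084 0" --pt "-0.0046 0.008 0" --pt "-0.0065 0.0071 0" --pt "-0.0081 0.0057 0" --pt "-0.0075 0.0032 0" --pt "0 0 0" --pt "0 0 0" --twist '[0, 0, 0, 0, 0, 0, 0, 0, 0, 0, 0, 0]' --fingers '[1, 1, 1, 1, 1, 1, 1, 1, 1, 1, 1, 1]'

```text
time_s: 4.4
position: [0.5549, 0.2513, 0.2266]
tool_rot: [0.564, 0.826, -0.0, 0.0]
contact_force: [-0.6, -1.0, -0.3]
opening: -0.0004
grasp_force: 0.0
```

>>> move_arm --pt "-0.003 0.001 0" --pt "-0.002 0 0" --pt "0 0 0" --twist '[0, 0, 0]' --fingers '[1, 1, 1]'

```text
time_s: 4.65
position: [0.5566, 0.2487, 0.2268]
tool_rot: [0.563, 0.826, 0.001, -0.001]
contact_force: [-5.5, 14.4, 0.4]
opening: 0.0004
grasp_force: 7.6
```

Contact of about 15 N: the handle is against its stop. I'll back off, rise and check.

>>> move_arm --pt "0.015 0 0" --pt "0.015 0 -0.02" --pt "0 0 -0.035" --pt "0 0 -0.035" --pt "0 0 -0.035" --pt "0 0 -0.035" --pt "0 0 -0.035" --pt "0 0 -0.035" --pt "0 0 -0.035" --pt "0 0 -0.03" --pt "0 0 0" --pt "0 0 0" --twist '[0, 0, 0, 0, 0, 0, 0, 0, 0, 0, 0, 0]' --fingers '[1, 1, 1, 1, 1, 1, 1, 1, 1, 1, 1, 1]'

```text
time_s: 5.65
position: [0.5458, 0.2761, 0.5235]
tool_rot: [0.563, 0.826, 0.001, 0.001]
contact_force: [0.1, 0.3, -0.3]
opening: -0.0001
grasp_force: 0.0
```

Run:
```python
from plan import *
a=save('scene','a3.png'); b=save('side','b3.png'); w=save('wrist','w3.png')
A2=cv2.resize(cv2.imread('pics/a3.png')[190:270,270:370],None,fx=4,fy=4,interpolation=2); B2=cv2.resize(cv2.imread('pics/b3.png')[140:220,220:320],None,fx=4,fy=4,interpolation=2)
cv2.imwrite('pics/c3.png',np.hstack([A2,B2]))
s=ctrl.read_state(); print(s['position'],s['time_s'])
r,_=rel([W(p,(0,-.05,s['position'][2]))]); print(r)
# orange segmentation
for cam,f in(('scene','pics/a.png'),('side','pics/b.png'),('scene','pics/a3.png'),('side','pics/b3.png')):
  im=cv2.imread(f); h=cv2.cvtColor(im,cv2.COLOR_BGR2HSV).astype(int)
  (u0,v0)=proj(cam,W(p,(0,-.05,.14)))[0].astype(int); reg=np.zeros(h.shape[:2],bool); reg[v0-14:v0+14,u0-12:u0+12]=1
  m=reg&(h[...,1]>150)&(h[...,2]>110)&(h[...,0]<14); ys,xs=np.nonzero(m); print(f,m.sum(),xs.min(),xs.max(),ys.min(),ys.max())
  th=np.linspace(0,2*np.pi,73)
  for z in np.arange(.131,.152,.004):
    P=proj(cam,[W(p,(.02*np.cos(t),-.05+.02*np.sin(t),z+d)) for t in th for d in(-.004,.004)])
    print(round(z,3),P.min(0).round(1),P.max(0).round(1))
```

```text
[0.54623737 0.27596985 0.52039483] 5.8
[[-0.2132, -0.0425, 0.0001]]
pics/a.png 27 273 284 215 223
0.131 [271.4 213.8] [284.8 226.4]
0.135 [271.4 213. ] [284.8 225.7]
0.139 [271.4 212.3] [284.9 225. ]
0.143 [271.5 211.6] [285.  224.3]
0.147 [271.5 210.8] [285.  223.5]
0.151 [271.5 210.1] [285.1 222.8]
pics/b.png 9 267 274 184 189
0.131 [262.7 179.9] [275.2 191.1]
0.135 [262.7 179.1] [275.3 190.2]
0.139 [262.7 178.3] [275.3 189.4]
0.143 [262.7 177.4] [275.3 188.6]
0.147 [262.7 176.6] [275.3 187.8]
0.151 [262.7 175.8] [275.3 187. ]
pics/a3.png 27 273 284 216 224
0.131 [271.4 213.8] [284.8 226.4]
0.135 [271.4 213. ] [284.8 225.7]
0.139 [271.4 212.3] [284.9 225. ]
0.143 [271.5 211.6] [285.  224.3]
0.147 [271.5 210.8] [285.  223.5]
0.151 [271.5 210.1] [285.1 222.8]
pics/b3.png 9 267 274 182 189
0.131 [262.7 179.9] [275.2 191.1]
0.135 [262.7 179.1] [275.3 190.2]
0.139 [262.7 178.3] [275.3 189.4]
0.143 [262.7 177.4] [275.3 188.6]
0.147 [262.7 176.6] [275.3 187.8]
0.151 [262.7 175.8] [275.3 187. ]
```

View pics/c3.png

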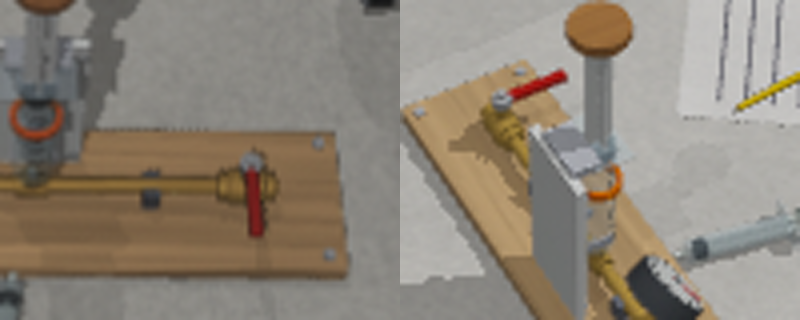

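The valve is shut, with the handle square across the tube. My first estimate puts the ring at z≈0.135. I'll get a close wrist view of it from the +x' side.

Run:
```python
from plan import *
print(rel([W(p,(.123,.024,.365))])[0])
```

```text
[[-0.1392, 0.0808, 0.1553]]
```

>>> move_arm --pt "-0.0139 0.0081 0.0155" --pt "-0.0139 0.0081 0.0155" --pt "-0.0139 0.0081 0.0155" --pt "-0.0139 0.0081 0.0155" --pt "-0.0139 0.0081 0.0155" --pt "-0.0139 0.0081 0.0155" --pt "-0.0139 0.0081 0.0155" --pt "-0.0139 0.0081 0.0155" --pt "-0.0139 0.0081 0.0155" --pt "-0.0139 0.0081 0.0155" --pt "0 0 0" --pt "0 0 0" --twist '[0, 0, 0, 0, 0, 0, 0, 0, 0, 0, 0, 0]' --fingers '[1, 1, 1, 1, 1, 1, 1, 1, 1, 1, 1, 1]'

```text
time_s: 6.8
position: [0.6733, 0.175, 0.3649]
tool_rot: [0.564, 0.826, -0.001, -0.001]
contact_force: [0.3, 0.5, 0.2]
opening: 0.0
grasp_force: 0.0
```

Run:
```python
from plan import *
for i in range(4): im=save('wrist','w4.png')
s=ctrl.read_state(); print(s['position'],s['dq'].round(4))
u,v=proj('wrist',W(p,(0,-.05,.135)))[0].astype(int); print(u,v)
u0,v0=max(u-75,0),max(v-75,0)
c=cv2.imread('pics/w4.png')[v0:v0+120,u0:u0+150]; cv2.imwrite('pics/w4c.png',cv2.resize(c,None,fx=5,fy=5,interpolation=2)); print(u0,v0)
np.savez('w4.npz',u0=u0,v0=v0)
f=lambda q:((proj('wrist',W(p,q))[0]-[u0,v0]+.5)*5-.5).round(1).tolist()
for n,q in dict(pad=(0,-.05,.31),flange=(0,-.05,.185),seal=(0,-.05,.167),floor=(0,-.05,.06),p1=(-.031,-.05,.182)).items(): print(n,f(q))
for z in np.arange(.131,.145,.002): print(round(z,3),f((0,-.05,z)))
```

```text
[0.67227119 0.17626609 0.36769265] [ 0.0017 -0.0031  0.0023  0.0002 -0.0024 -0.0013]
113 289
38 214
pad [-460.0, 1681.5]
flange [220.9, 605.5]
seal [284.8, 514.4]
floor [534.6, 162.5]
p1 [27.7, 580.9]
0.131 [389.5, 366.1]
0.133 [384.4, 373.4]
0.135 [379.2, 380.7]
0.137 [373.9, 388.2]
0.139 [368.5, 395.7]
0.141 [363.1, 403.4]
0.143 [357.6, 411.2]
```

View pics/w4c.png

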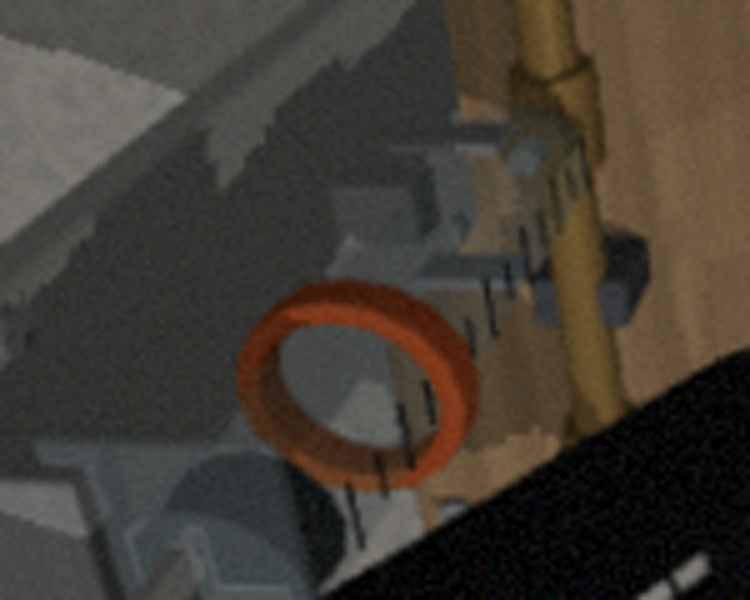

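The close view shows the orange ring with bounding box x 237–479, y 279–492 in crop pixels. The black seal is below left of it, with its right edge at about 345 and its top at about 453. I'll fit the ring height using the seal as reference.

Run:
```python
from plan import *
th=np.linspace(0,2*np.pi,180)
def circ(dx,dy,z,r): return (proj('wrist',[W([p[0]+dx,p[1]+dy,p[2]],(r*np.cos(t),-.05+r*np.sin(t),z)) for t in th])-[38,214]+.5)*5-.5
def f(v):
  dx,dy,zr=v; P=np.vstack([circ(dx,dy,zr-.004,.02),circ(dx,dy,zr+.004,.02)]); s=circ(dx,dy,.167,.0135); 
  S=np.vstack([s,circ(dx,dy,.181,.0135)])
  return np.r_[P.min(0)-[237,279],P.max(0)-[479,492],[S[:,0].max()-346,S[:,1].min()-453]]
r=least_squares(f,[0,0,.137]); print(r.x,r.fun.round(1))
r2=least_squares(lambda v:f(v)[:4],[0,0,.137]); print('ring only',r2.x,r2.fun.round(1))
dx,dy,z=r.x
q=[p[0]+dx,p[1]+dy,p[2]]; s=ctrl.read_state()
print('pad',W(q,(0,-.05,.31))); print(rel([W(q,(0,-.05,.53))])[0])
```

```text
[-0.00342122 -0.00394821  0.13355232] [-3.6 -3.8  3.5  2.3  0.1  1.9]
ring only [-0.0051059  -0.00973752  0.12771305] [-0.  0.  0. -0.]
pad [np.float64(0.58118394378899), np.float64(0.05804409475085851), np.float64(0.31)]
[[-0.0767, -0.1278, -0.1625]]
```

Run:
```python
from plan import *
im=cv2.imread('pics/w4.png'); 
h=cv2.cvtColor(cv2.resize(im[214:334,38:188],None,fx=5,fy=5,interpolation=2),cv2.COLOR_BGR2HSV).astype(int)
m=((h[...,1]>140)&(h[...,0]<13)&(h[...,2]>70)).astype(np.uint8); m[:260]=0;m[505:]=0;m[:,:220]=0;m[:,490:]=0
n,l,st,_=cv2.connectedComponentsWithStats(m); k=1+st[1:,4].argmax(); x,y,w,hh=st[k,:4]; print(x,y,x+w,y+hh)
bb=np.array([x,y,x+w-1,y+hh-1]); th=np.linspace(0,2*np.pi,180)
def circ(dx,dy,z,r): return (proj('wrist',[W([p[0]+dx,p[1]+dy,p[2]],(r*np.cos(t),-.05+r*np.sin(t),z)) for t in th])-[38,214]+.5)*5-.5
for bbx in (bb,np.array([237,279,479,492])):
 for sm in (346,340):
  def f(v):
   dx,dy,dz,zr=v; P=np.vstack([circ(dx,dy,zr-.004+dz,.02),circ(dx,dy,zr+.004+dz,.02)])
   S=np.vstack([circ(dx,dy,.167+dz,.0135),circ(dx,dy,.181+dz,.0135)])
   return np.r_[P.min(0)-bbx[:2],P.max(0)-bbx[2:],(S[:,0].max()-sm)/1.5,(S[:,1].min()-453)/1.5,dz/.0015]
  r=least_squares(f,[0,0,0,.137]); print(r.x.round(4),r.fun.round(1))
```

```text
238 297 480 488
[-0.0066 -0.0167 -0.0119  0.1338] [ 2.5 -9.  -3.4  7.6  1.   2.6 -7.9]
[-0.0069 -0.017  -0.0117  0.1331] [ 1.9 -9.4 -4.4  6.9  3.2  4.  -7.8]
[-0.0047 -0.0083 -0.0043  0.1335] [-0.9 -0.9  0.8  0.5  0.1  0.7 -2.9]
[-0.005  -0.0086 -0.0041  0.1328] [-1.5 -1.3 -0.2 -0.2  2.2  2.1 -2.7]
```

Taking both estimates (about 0.1335 and 0.135) with the given range (≥0.135), the ring is at z≈0.135, so the pad top must finish at 0.278 (TCP 0.4514). Next I move above the pad.

>>> move_arm --pt "0 0 -0.0325" --pt "0 0 -0.0325" --pt "0 0 -0.0325" --pt "0 0 -0.0325" --pt "0 0 -0.0325" --pt "-0.015 -0.025 0" --pt "-0.015 -0.025 0" --pt "-0.015 -0.025 0" --pt "-0.015 -0.025 0" --pt "-0.0155 -0.0255 0" --pt "0 0 0" --pt "0 0 0" --twist '[0, 0, 0, 0, 0, 0, 0, 0, 0, 0, 0, 0]' --fingers '[1, 1, 1, 1, 1, 1, 1, 1, 1, 1, 1, 1]'

```text
time_s: 8.0
position: [0.582, 0.0592, 0.5309]
tool_rot: [0.564, 0.826, 0.001, 0.001]
contact_force: [-0.2, 1.7, 0.8]
opening: -0.0002
grasp_force: 0.0
```

>>> move_arm --pt "0 0 0.015" --pt "0 0 0.015" --pt "0 0 0.008" --pt "0 0 0.004" --pt "0 0 0" --pt "0 0 0" --twist '[0, 0, 0, 0, 0, 0]' --fingers '[1, 1, 1, 1, 1, 1]'

```text
time_s: 8.5
position: [0.5834, 0.06, 0.4877]
tool_rot: [0.563, 0.826, 0.0, 0.0]
contact_force: [-0.1, 1.1, 0.4]
opening: 0.0003
grasp_force: 0.0
```

>>> move_arm --pt "0 0 0.003" --pt "0 0 0" --pt "0 0 0.002" --pt "0 0 0" --pt "0 0 0" --twist '[0, 0, 0, 0, 0]' --fingers '[1, 1, 1, 1, 1]'

```text
time_s: 8.92
position: [0.5833, 0.0597, 0.4824]
tool_rot: [0.563, 0.826, 0.0, 0.0]
contact_force: [1.3, 0.3, 2.3]
opening: -0.0
grasp_force: 1.0
```

>>> move_arm --pt "0 0 0.002" --pt "0 0 0" --pt "0 0 0" --pt "0 0 0" --twist '[0, 0, 0, 0]' --fingers '[1, 1, 1, 1]'

```text
time_s: 9.25
position: [0.5833, 0.0597, 0.4803]
tool_rot: [0.563, 0.826, 0.0, 0.0]
contact_force: [1.1, 0.8, 4.0]
opening: -0.0001
grasp_force: 1.8
```

Contact came at the expected height. I'll press most of the way.

>>> move_arm --pt "0 0 0.004" --pt "0 0 0.004" --pt "0 0 0.004" --pt "0 0 0.004" --pt "0 0 0.004" --pt "0 0 0.004" --pt "0 0 0.003" --pt "0 0 0.0015" --pt "0 0 0" --pt "0 0 0" --pt "0 0 0" --pt "0 0 0" --twist '[0, 0, 0, 0, 0, 0, 0, 0, 0, 0, 0, 0]' --fingers '[1, 1, 1, 1, 1, 1, 1, 1, 1, 1, 1, 1]'

```text
time_s: 10.25
position: [0.5831, 0.0597, 0.4535]
tool_rot: [0.563, 0.826, 0.001, 0.001]
contact_force: [-3.0, 1.4, 18.4]
opening: -0.0003
grasp_force: 9.7
```

Run:
```python
from plan import *
a=save('scene','a5.png'); b=save('side','b5.png'); s=ctrl.read_state(); print(s['position'],s['contact_force'],s['time_s'])
ims=[]
for n,x,y in(('a',266,190),('b',250,155)):
  ims.append(np.vstack([cv2.resize(cv2.imread(f'pics/{n}{k}.png')[y:y+42,x:x+56],None,fx=7,fy=7,interpolation=2) for k in('3','5')]))
cv2.imwrite('pics/c5.png',np.hstack(ims))
```

```text
[0.58305899 0.05973493 0.45349069] [-1.99193815  0.89488543 18.9072574 ] 10.35
```

View pics/c5.png

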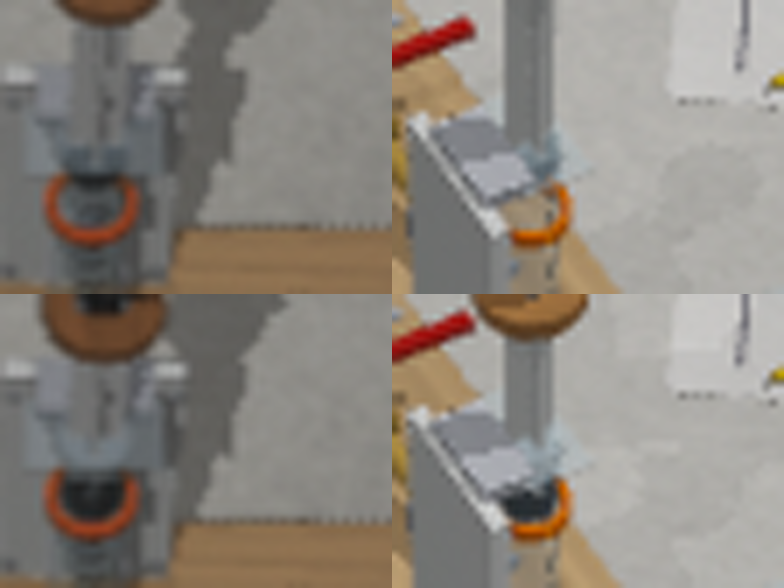

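The seal now sits inside the ring in both views. In the scene picture the black bottom edge meets the ring's front inner rim at about (92,518). The seal edge is at 0.137, so I'll do the last 1.5 mm and hold.

>>> move_arm --pt "0 0 0.0008" --pt "0 0 0.0007" --pt "0 0 0" --pt "0 0 0" --pt "0 0 0" --pt "0 0 0" --pt "0 0 0" --pt "0 0 0" --pt "0 0 0" --pt "0 0 0" --twist '[0, 0, 0, 0, 0, 0, 0, 0, 0, 0]' --fingers '[1, 1, 1, 1, 1, 1, 1, 1, 1, 1]'

```text
time_s: 11.18
position: [0.5831, 0.0597, 0.4521]
tool_rot: [0.563, 0.826, 0.001, 0.001]
contact_force: [-1.7, 1.2, 19.4]
opening: 0.0001
grasp_force: 10.1
```

Run:
```python
from station import ctrl
s=ctrl.read_state(); z=s['position'][2]-.1734-.143; print(z,s['contact_force'],s['time_s'],abs(s['dq']).max())
if .1345<z<.137: print(ctrl.hand_in())
```

```text
0.13571816316929428 [-1.65678307  1.16747181 19.35651915] 11.1833 0.0022944572009754036
the job is handed in; nothing more can be done
None
```

I shut the valve fully first, then pressed the pad down and handed the job in at 11.2 s while still holding it at about 19 N; the seal edge is at 135.7 mm, against my estimate of 135 mm (about ±2 mm) for the ring's middle, and no verdict came back.

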